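# Free the carriage on the arched guide rail and put it in the tray

### The job

Take the blue carriage off the arched guide rod: first loosen the red lock knob by turning it clockwise (left-hand thread) as far as it goes, then slide the carriage by its orange grip up along the bend, tilting it with the rod, over the crest and off the free end. Set it down upright on the floor of the wooden tray without dropping it and let go, leaving the lock loosened, the paint tube in the tray and the other things on the bench where they are.

Things in the scene. Friction and masses are not known exactly. Their poses are not given: they have to be found in the camera images.
- stand: Fixed stand: grey base plate 130 x 210 x 12 mm (x -95 to +35, y 30 to 240 mm of this frame) with a 12 mm steel guide rod bent to an arc in the frame's upright plane x = 0, and the lock on a leg at its -x side. Origin on the worktop, z up. From the foot block (+y) the rod rises to its crest (y = 0, z = 190 mm) and ends free just beyond it; the carriage can come off only there.
- arc_centre (a point): Centre of the rod's arc (an imaginary point at y = 0, z = -10 mm of the stand; same axes). The rod's centre line is 200 mm from it: at angle t from the crest, positive towards +y, at y = 200 sin t, z = 200 cos t mm from this point. It runs from the free tip at t = -14 degrees to the foot at t = 68. The carriage is parked at about t = 34, resting on a fixed collar just below it.
- rail_tip (a point): Centre of the rod at its free round end, 184 mm above the worktop, same axes as the stand. There the rod slopes 14 degrees down towards -y.
- knob (a joint): Turn of the red lock knob in rad: grows clockwise seen from its outer end (left-hand thread: clockwise loosens). It starts at 0 to 0.2 with the bolt in the carriage's way and stops at 1.5 with the bolt 20 mm back; the carriage is free from about 1.1. Friction 0.08 N m; it stays where it is left and does not move along its axis.
- knob_grip (a point): Point on the axis of the red lock knob, within its wing, 13 mm below the wing's top and 21 mm above the black disc (42 mm across) it stands on. The wing is 50 mm long (this point's x, which turns with the knob) and 14 mm thick (y). z is the axis pointing outward, leaning 30 degrees from vertical towards the stand's -x. About 265 mm above the worktop.
- carriage_grip (a point): Centre of the carriage's orange grip, 26 x 26 mm, reaching 21 mm above and 26 mm below this point to the blue body. z points from the bore up through the grip, y along the bore (towards the rod's foot while parked), x across. Body 50 mm long (y; brass bush 53), 44 wide; about 0.35 kg. The flat underside is 80 mm below. The lock is at the -x side: best pinched on its y faces.
- carriage_bore (a point): Centre of the carriage's bore, 46 mm below the grip's centre, same axes: a closed round hole 18 mm wide and 53 mm long. On the 12 mm rod it hangs about 3 mm below the rod's centre line, so the carriage must be tilted along with the rod as it slides. The carriage is heavy at its foot and hangs with the grip outward from the arc.
- tray: Loose pale wooden tray, 175 (x) x 251 (y) mm, rim 28 mm high and 6 mm thick, floor 3 mm above the worktop. Origin at the centre of its underside. A paint tube lies on its floor along the +x side.
- tube: White-capped silver paint tube, 30 x 98 (along y) x 14 mm, lying on the tray's floor about 58 mm from the tray's centre towards its +x side; origin under its middle. Leave alone.
- cup: White patterned cup, 76 mm across, 98 mm high; origin under its middle. Bystander behind the stand.
- glue: White glue bottle with orange nozzle, 52 mm across, 142 mm high; origin under its middle. Bystander.
- jar: Clear glass jar, 71 mm across, 99 mm high; origin under its middle. Bystander.
- brush: Red-handled brush, 20 x 159 x 10 mm, lying in front of the stand; origin under its middle. Bystander.
- float: Red hand float, 76 x 107 x 35 mm; origin under its middle. Bystander.

How it is judged (in metres and radians):
On the way, in this order (a step that is already met when the one before it is completed fails the run):
1. the lock knob is turned clockwise past 1.2 rad while the carriage is still parked (value of joint knob above 1.2 rad and distance of carriage_grip from where it was at the start of the episode below 0.02 m), for 0.1 s.
2. the carriage has been slid along the rod past the crest (y of carriage_grip in the frame of stand below -0.005 m and height (world z) of carriage_grip above 0.19 m), for 0.05 s.
At the end, for the whole second after the job is handed in: The carriage stands upright (within 0.12 rad) and released on the tray's floor (grip centre within 70 mm in x and 110 mm in y of the tray's centre, 76 to 90 mm above its underside), and the lock knob is still loosened (over 1.1 rad) (x of carriage_grip in the frame of tray between -0.07 and 0.07 m and y of carriage_grip in the frame of tray between -0.11 and 0.11 m and z of carriage_grip in the frame of tray between 0.076 and 0.09 m and angle between carriage_grip's own z axis and vertical below 0.12 rad and contact force between the fingers and carriage below 0.1 N and value of joint knob above 1.1 rad); the robot touches nothing.
It fails at once if the carriage is dropped (moves faster than 0.6 m/s with no finger on it: a fall of about 2 cm) (contact force between the fingers and carriage below 0.05 N and linear speed of carriage above 0.6 m/s).
It fails at once if the paint tube in the tray is pushed about: it ends up out of the tray's far side strip (x of tube in the frame of tray below 0.03 m or z of tube in the frame of tray above 0.03 m).
It fails at once if a bystander is moved by more than 4 cm (distance of any of cup, glue, jar, brush, float from where it was at the start of the episode above 0.04 m).
It also fails if it takes over 54 s, if anything falls off the work surface, if the arm or the gripper's body presses on something with over 40 N, if the wrist force passes 120 N, or if a joint passes its speed limit or range.

### The arm

A 7-joint arm with a two-finger parallel gripper is mounted at the origin on a cart in front of the work surface, level with it; the furniture and walls round the work are solid. World frame = base frame: x ahead of the robot, y to its left, z up, the work surface at z = 0. Lengths are in mm, angles in rad, forces in N, time in s.
With the tool pointing down it reaches from about 400 to 750 mm from the base axis. Payload 19.5 kg.
Tool frame: the origin (TCP) lies at the very end of the fingers, on their centre line; the grasp point (between the pads) lies 19 mm behind it; z points along the fingers, y is the line along which they close (so a half turn about z gives the same grasp; the last joint's range is limited). The gripper opens to 85 mm and grips with 20 to 120 N. Pads are 22 mm wide; open, the fingers measure 114 mm over their backs; the gripper's body (76 mm by 85 mm) begins 54 mm behind the grasp point. The pads swing forward as they close: fully open they stand 13 mm farther back than shut.
Start: joints at [-1.247, 0.707, -0.028, 1.485, 0.022, 0.951, -0.075], TCP at [205.66, 536.931, 196.068] pointing down, gripper open.
Joint ranges: [-2.71, 2.71], [-0.32, 2.16], [-1.57, 1.52], [0, 2.45], [-1.46, 4.6], [0, 2.02], [-2.83, 2.83]. Speed limits (rad/s): [1.89, 1.89, 2.57, 2.57, 3.01, 3.01, 3.01].

### API

Orientations are given as a unit quaternion [w, x, y, z].
In Python, from station import bot gives the robot as it stands.
- The arm moves only by the tool arm_command, never from a script. Its argument "targets" is a list of rows, each an object of numbers: "tx", "ty", "tz": the shift along the tool's x, y, z in m; "twist": the turn about the tool's z in degrees. In form: [{"tx": .., "ty": .., "tz": .., "twist": ..}, ...]. A call has 1 to 8 rows; each row is the pose to reach, as a shift and turn from the pose commanded when the call began, along the tool's axes at that moment; what a row does not reach only later rows make up. A row lasts 1/12 s, in which the tool goes at most 41.7 mm and 7.16 degrees, less where a joint would pass 70% of its speed; a pose out of reach is approached as far as the arm can. A call with a gripper value outside its range is refused whole. "grip" is the closure in counts, from 0 (fully open) to 255 (shut), set as the call begins (left out, the last holds). The fingers move at their own pace and stop on an object; the grip force is fixed at half the most. Time passes only in rows, so rows that repeat a pose let the fingers close. It gives the time, the measured TCP pose, the force, the opening and the grip force at its end, in the units of the state.
- bot.get_obs(): the state, without advancing time (a new reading comes with each control period).
- bot.grab_frame(name): name is "scene" or "side" or "wrist"; returns a dict with "image" (384x512x3 uint8, red, green, blue), "depth" (384x512 float32, mm along the optical axis (not along the pixel's ray), 0 where there is no reading), "fx", "fy", "cx", "cy" (pixels), "R" (3x3) and "t" (3): a world point X has camera coordinates R X + t; the wrist camera has in their place "tool_from_camera" (4x4, takes a point from camera to tool coordinates, whose origin is the TCP and whose axes are the flange's). Camera axes: x right, y down, z forward; pixel columns grow to the right and rows downward; lengths in mm; the calibration is good to about 2 mm. A picture is of the moment at which its call begins: read the wrist's pose just before it.
- bot.finish_job(): hands the job in; it is judged then, once.
The state is a dict: "time": time; "qpos": joint angles; "dq": joint speeds; "joint_efforts": joint torques, N m; "position": TCP position; "eef_rot": TCP orientation; "wrist_force": force on the tool from outside, world axes, zero at the start; "ft_torque": the same for the moment, N m; "finger_gap": opening from 0.0 (shut) to 1.0 (fully open); "gripper_force": force on a finger pad.
Only numpy, scipy, OpenCV 4.12 (cv2) and the standard library are available. Lean on these libraries where they do the work, as an engineer would, in place of code of your own. Each camera call takes 0.05 s, during which the arm holds its last target. There are 200 camera calls.

## Working session

There is one attempt and no reset: what is moved stays moved. The work goes in short steps, Python scripts to look and compute and a tool call to move; the robot and the scene stay as the last step left them, time stands still between calls to the robot, and variables do not carry over. Pictures are saved under pics/ and viewed, at most 10 in all, crops included, and the job is handed in when it is done.

Besides the shell and the picture viewer there is one more tool, called after "Emit:" as name([rows], argument=value, ...), one row to a line, values as JSON. arm_command: Moves the arm, as the interface text tells. Its arguments: {"type":"object","properties":{"targets":{"type":"array"},"grip":{"type":"number"}},"required":["targets"]}

```bash
mkdir -p pics; ls; cat > h.py <<'E'
import numpy as np, cv2
from station import bot
def save(n,f): cv2.imwrite(f'pics/{n}.png',f['image'][:,:,::-1])
def world(f):
    d=f['depth']; v,u=np.mgrid[:d.shape[0],:d.shape[1]]
    P=np.stack([(u-f['cx'])/f['fx']*d,(v-f['cy'])/f['fy']*d,d],-1)
    return (P-f['t'])@f['R'] if 'R' in f else P
E
python3 - <<'E'
from h import *
o=bot.get_obs(); print(o['time'],o['position'],o['eef_rot'])
a=[]
for n in ('scene','side'):
    f=bot.grab_frame(n); save(n,f); np.save(n+'_w.npy',world(f)); np.save(n+'_d.npy',f['depth']); a.append(f['image'])
    print(n, -f['R'].T@f['t'], f['fx'], f['R'][2])
E
```

```text
pics
0.0 [205.59654088 536.6746896  195.6536801 ] [-6.17062364e-05  1.81892614e-01  9.83318262e-01 -5.19213604e-04]
scene [ 119.35073007 -668.72901855  770.27222442] 359.9640323602221 [ 0.41910415  0.68185787 -0.59951777]
side [431.38346142 767.89227994 771.62417065] 368.3147529998705 [ 0.09534957 -0.76813487 -0.6331487 ]
```

View pics/scene.png

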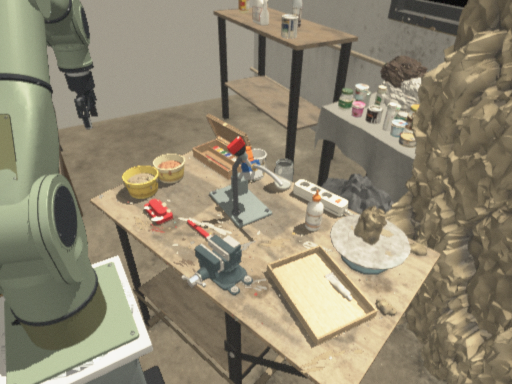

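View pics/side.png

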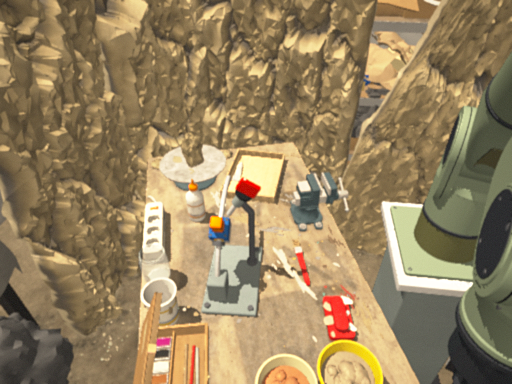

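The scene image shows the stand around (240,205), with the knob at (237,145) and the tray at (320,293). In the side image the knob is at (247,188), the orange grip at (216,228) and the base plate spans (203..263, 247..316).

```bash
python3 - <<'E'
from h import *
for n in ('scene','side'):
    W=np.load(n+'_w.npy'); d=np.load(n+'_d.npy'); im=cv2.imread(f'pics/{n}.png'); hsv=cv2.cvtColor(im,cv2.COLOR_BGR2HSV).astype(int)
    H,S,V=hsv[...,0],hsv[...,1],hsv[...,2]; z=W[...,2]
    box=(d>0)&(W[...,0]>250)&(W[...,0]<850)&(W[...,1]>-450)&(W[...,1]<450)
    def rep(name,m):
        P=W[m&box]
        if len(P)>3: print(n,name,len(P),'med',np.median(P,0).round(),'lo',np.percentile(P,3,0).round(),'hi',np.percentile(P,97,0).round())
    rep('redknob',((H<5)|(H>174))&(S>170)&(z>225))
    rep('orange',(H>8)&(H<25)&(S>170)&(V>150)&(z>130)&(z<260))
    rep('blue',(H>100)&(H<125)&(S>120)&(z>60)&(z<230))
    pl=box&(abs(z-12)<5)&(S<70)&(W[...,1]>-60)&(W[...,1]<350)
    pl=cv2.morphologyEx(pl.astype(np.uint8),cv2.MORPH_OPEN,np.ones((3,3)))
    k,l,s,c=cv2.connectedComponentsWithStats(pl)
    i=1+np.argmax(s[1:,4]); P=W[l==i]; r=cv2.minAreaRect(P[:,:2].astype(np.float32)); print(n,'plate',s[i],r,cv2.boxPoints(r).round().tolist())
    rep('rodhi',(S<70)&(z>150)&(z<200))
    rep('tube?',(z>8)&(z<25)&(S<50)&(W[...,1]<-100))
    # tray rim: wood at z 22..32
    m=box&(abs(z-28)<5)&(W[...,1]<-60)&(S>40)
    k,l,s,c=cv2.connectedComponentsWithStats(cv2.dilate(m.astype(np.uint8),np.ones((3,3))))
    for i in np.argsort(-s[1:,4])[:3]+1:
        P=W[(l==i)&m]; r=cv2.minAreaRect(P[:,:2].astype(np.float32)); print(n,'rim',s[i],r,P.min(0).round(),P.max(0).round())
f=cv2.imread('pics/side.png')[150:330,140:320]; g=cv2.imread('pics/scene.png')[110:240,170:350]
o=np.vstack([cv2.resize(f,(540,540),interpolation=3)]);o2=cv2.resize(g,(748,540),interpolation=3)
cv2.imwrite('pics/crop.png',cv2.resize(np.hstack([o,o2]),(800,336)))
E
```

```text
scene redknob 161 med [527. 141. 266.] lo [504. 137. 248.] hi [550. 148. 282.]
scene orange 18 med [596. 190. 205.] lo [589. 177. 181.] hi [601. 196. 211.]
scene blue 48 med [572. 163. 163.] lo [570. 153. 149.] hi [610. 185. 179.]
scene plate [ 210  186   61   40 1132] ((560.8641357421875, 194.55328369140625), (130.23704528808594, 210.0498046875), 3.143709421157837) [[490.0, 296.0], [502.0, 86.0], [632.0, 93.0], [620.0, 303.0]]
scene rodhi 322 med [592. 138. 183.] lo [ 516. -186.  151.] hi [744. 165. 196.]
scene tube? 358 med [ 620. -221.   10.] lo [ 368. -288.    8.] hi [ 744. -101.   16.]
scene rim [ 266  244  113   97 1473] ((566.5198974609375, -233.67982482910156), (252.74884033203125, 177.41477966308594), 86.05659484863281) [ 470. -365.   23.] [ 663. -104.   31.]
side redknob 275 med [530. 155. 267.] lo [508. 149. 246.] hi [550. 157. 285.]
side orange 140 med [591. 210. 208.] lo [580. -13. 138.] hi [712. 219. 216.]
side blue 171 med [581. 197. 163.] lo [572. 168. 151.] hi [612. 206. 180.]
side plate [ 202  245   60   71 2484] ((562.6412353515625, 198.39031982421875), (129.62576293945312, 210.05813598632812), 2.5038809776306152) [[493.0, 300.0], [502.0, 91.0], [632.0, 96.0], [623.0, 306.0]]
side rodhi 332 med [593. 146. 187.] lo [518.  29. 154.] hi [604. 202. 198.]
side tube? 221 med [ 722. -161.   11.] lo [ 617. -278.    9.] hi [ 812. -130.   17.]
side rim [219 148  67  52 664] ((566.6304321289062, -232.49887084960938), (255.4539031982422, 175.6656036376953), 85.73201751708984) [ 472. -364.   23.] [ 662. -100.   32.]
side rim [226 190  10   5  47] ((626.1952514648438, -113.41433715820312), (9.523839950561523, 23.830013275146484), 87.83052825927734) [ 614. -118.   23.] [ 638. -108.   29.]
```

View pics/crop.png

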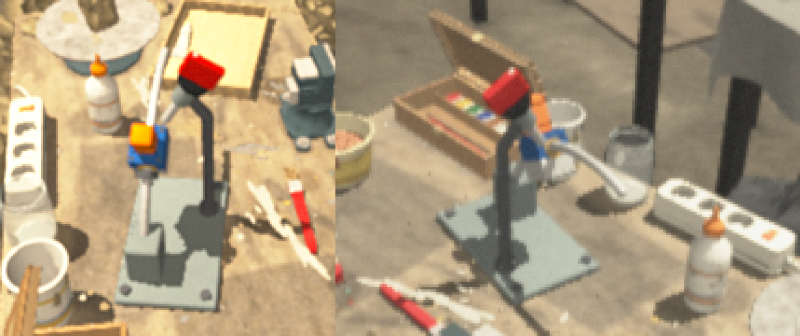

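Left crop: the grip is at (143,135) and the knob at (202,72), with its wing lying along stand x. The rod tip points toward the tray. I'll write a helper that turns world goals into tool shifts, then approach above the knob.

```bash
cat >> h.py <<'E'
from scipy.spatial.transform import Rotation as Ro
O=np.array([598.3,63.1]); YAW=np.radians(2.8)
def stand(x,y): c,s=np.cos(YAW),np.sin(YAW); return O+[c*x-s*y,s*x+c*y]
def tostand(p): d=np.array(p[:2])-O; c,s=np.cos(YAW),np.sin(YAW); return np.array([c*d[0]+s*d[1],-s*d[0]+c*d[1]])
def pose():
    o=bot.get_obs(); q=o['eef_rot']; R=Ro.from_quat([q[1],q[2],q[3],q[0]]).as_matrix()
    return o,np.array(o['position']),R
def go(p,yaw=None):
    """tool shift (m) to world p; twist to bring tool y to world yaw (deg)"""
    o,P,R=pose(); d=R.T@(np.array(p)-P)/1000
    cur=np.degrees(np.arctan2(R[1,1],R[0,1])); tw=0 if yaw is None else -((yaw-cur+90)%180-90)
    print('t',round(o['time'],2),'P',P.round(1),'yaw',round(cur,1),'tilt',R[2,2].round(4),'| shift',d.round(4),'twist',round(tw,1),'q7',o['qpos'][6])
def wristworld(f,P,R):
    C=world(f); T=f['tool_from_camera']; return (C@T[:3,:3].T+T[:3,3])@R.T+P
E
python3 -c "
from h import *
go([529,149,380],92.8)"
```

```text
t 0.1 P [205.6 536.7 195.7] yaw 69.0 tilt -1.0 | shift [-0.4407 -0.2465 -0.1841] twist -23.8 q7 -0.07551345793608845
```

Emit:
arm_command([
  {"tz":-0.041},
  {"tz":-0.082},
  {"tz":-0.12,"tx":-0.01},
  {"tz":-0.14,"tx":-0.04,"ty":-0.02},
  {"tz":-0.16,"tx":-0.07,"ty":-0.04},
  {"tz":-0.184,"tx":-0.1,"ty":-0.056},
  {"tz":-0.184,"tx":-0.135,"ty":-0.075},
  {"tz":-0.184,"tx":-0.17,"ty":-0.095},
])

```text
invalid input at $.targets[0]: expected keys tx, ty, tz, twist
```

Emit:
arm_command([
  {"tx":-0.034,"ty":-0.019,"twist":-6},
  {"tx":-0.068,"ty":-0.038,"twist":-12},
  {"tx":-0.102,"ty":-0.057,"twist":-18},
  {"tx":-0.136,"ty":-0.076,"twist":-23.8},
  {"tx":-0.17,"ty":-0.095,"twist":-23.8},
  {"tx":-0.204,"ty":-0.114,"twist":-23.8},
  {"tx":-0.238,"ty":-0.133,"twist":-23.8},
  {"tx":-0.271,"ty":-0.1515,"twist":-23.8},
])

```text
invalid input at $.targets[0]: expected keys tx, ty, tz, twist
```

Emit:
arm_command([
  {"tx":0},
  {"tx":0},
], grip=190)

```text
invalid input at $.targets[0]: expected keys tx, ty, tz, twist
```

```bash
python3 - <<'E'
from h import *
go([529,149,380],92.8)
o,P,R=pose(); f=bot.grab_frame('wrist'); save('w1',f); W=wristworld(f,P,R); print(o['finger_gap'],o['wrist_force'])
h=cv2.cvtColor(f['image'][:,:,::-1].copy(),cv2.COLOR_BGR2HSV).astype(int);H,S,V=h[...,0],h[...,1],h[...,2]
for n,m in (('red',((H<5)|(H>174))&(S>170)&(W[...,2]>225)),('orange',(H>8)&(H<25)&(S>170)&(W[...,2]>130))):
    m&=f['depth']>0; Q=W[m]; v,u=np.nonzero(m)
    if len(Q): print(n,len(Q),np.median(Q,0).round(),Q.min(0).round(),Q.max(0).round(),u.mean(),v.mean(),'rect',cv2.minAreaRect(Q[:,:2].astype(np.float32)))
E
```

```text
t 0.1 P [205.6 536.7 195.7] yaw 69.0 tilt -1.0 | shift [-0.4407 -0.2465 -0.1841] twist -23.8 q7 -0.07551345793608845
1.0011564350166746 [1.01318503 0.4773003  0.27278231]
red 22 [176. 487. 286.] [174. 482. 259.] [180. 492. 292.] 89.86363636363636 298.77272727272725 rect ((177.06365966796875, 486.8511047363281), (4.065856456756592, 9.468282699584961), 23.05745506286621)
orange 9 [181. 499. 248.] [180. 492. 246.] [201. 500. 262.] 159.11111111111111 271.55555555555554 rect ((190.25592041015625, 496.347900390625), (0.6258283853530884, 22.18683624267578), 69.02745056152344)
```

View pics/w1.png

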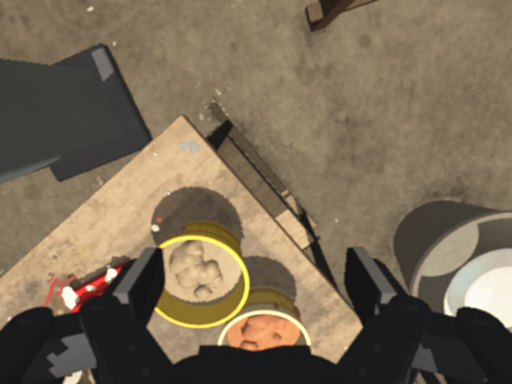

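The moves were refused because every row needs all four keys, and the wrist picture only shows the start view over the bowls, around (200,280). I'll resend with complete rows.

Emit:
arm_command([
  {"tx":0,"ty":0,"tz":-0.041,"twist":0},
  {"tx":0,"ty":0,"tz":-0.082,"twist":0},
  {"tx":-0.01,"ty":-0.005,"tz":-0.12,"twist":0},
  {"tx":-0.04,"ty":-0.02,"tz":-0.14,"twist":0},
  {"tx":-0.07,"ty":-0.04,"tz":-0.16,"twist":0},
  {"tx":-0.1,"ty":-0.056,"tz":-0.184,"twist":0},
  {"tx":-0.135,"ty":-0.075,"tz":-0.184,"twist":0},
  {"tx":-0.17,"ty":-0.095,"tz":-0.184,"twist":0},
])

```text
time: 0.82
position: [331.3, 386.2, 380.9]
eef_rot: [0.0, 0.182, 0.983, 0.001]
wrist_force: [1.1, 0.1, -0.1]
finger_gap: 1.0
gripper_force: 0.0
```

Emit:
arm_command([
  {"tx":-0.034,"ty":-0.019,"tz":0,"twist":-6},
  {"tx":-0.068,"ty":-0.038,"tz":0,"twist":-12},
  {"tx":-0.102,"ty":-0.057,"tz":0,"twist":-18},
  {"tx":-0.136,"ty":-0.076,"tz":0,"twist":-23.8},
  {"tx":-0.17,"ty":-0.095,"tz":0,"twist":-23.8},
  {"tx":-0.204,"ty":-0.114,"tz":0,"twist":-23.8},
  {"tx":-0.238,"ty":-0.133,"tz":0,"twist":-23.8},
  {"tx":-0.271,"ty":-0.1515,"tz":0,"twist":-23.8},
])

```text
time: 1.48
position: [530.3, 147.0, 380.1]
eef_rot: [-0.0, -0.025, 1.0, -0.0]
wrist_force: [0.4, 0.7, 0.0]
finger_gap: 0.998
gripper_force: 0.0
```

Emit:
arm_command([
  {"tx":0,"ty":0,"tz":0,"twist":0},
  {"tx":0,"ty":0,"tz":0,"twist":0},
  {"tx":0,"ty":0,"tz":0,"twist":0},
], grip=190)

```text
time: 1.73
position: [529.0, 149.4, 379.9]
eef_rot: [-0.0, -0.025, 1.0, 0.0]
wrist_force: [-1.0, 0.1, 0.2]
finger_gap: 0.604
gripper_force: 0.0
```

```bash
cat > wl.py <<'E'
import sys
from h import *
o,P,R=pose(); f=bot.grab_frame('wrist'); save(sys.argv[1],f); W=wristworld(f,P,R); print(o['finger_gap'],o['wrist_force'])
h=cv2.cvtColor(f['image'][:,:,::-1].copy(),cv2.COLOR_BGR2HSV).astype(int);H,S,V=h[...,0],h[...,1],h[...,2]
for n,m in (('red',((H<5)|(H>174))&(S>170)&(W[...,2]>225)),('orange',(H>8)&(H<25)&(S>170)&(W[...,2]>130))):
    m&=f['depth']>0; Q=W[m]; v,u=np.nonzero(m)
    if len(Q): print(n,len(Q),np.median(Q,0).round(),np.percentile(Q,3,0).round(),np.percentile(Q,97,0).round(),u.mean(),v.mean(),'rect',cv2.minAreaRect(Q[:,:2].astype(np.float32)))
E
python3 wl.py w2; python3 -c "
from h import *
go([529,149,300],92.8)"
```

```text
0.6041733113329809 [-0.95325621  0.11217522  0.20277038]
red 741 [526. 146. 277.] [504. 139. 252.] [553. 153. 288.] 251.2995951417004 175.44804318488528 rect ((530.0921020507812, 146.5780029296875), (16.391183853149414, 55.32740020751953), 89.81552124023438)
orange 847 [591. 194. 206.] [581. -15. 140.] [712. 214. 216.] 282.8323494687131 215.15466351829988 rect ((628.1915283203125, 87.62380981445312), (68.80376434326172, 268.761962890625), 26.103532791137695)
t 1.78 P [528.8 149.9 380.1] yaw 92.9 tilt -1.0 | shift [-0.0002 -0.0009  0.0801] twist 0.1 q7 1.2540501415632124
```

View pics/w2.png

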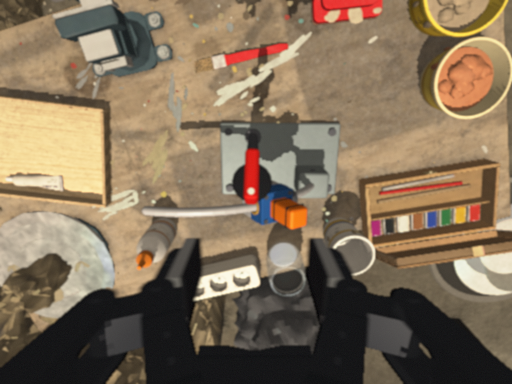

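The wrist view shows the knob wing horizontal at (251,175), clear from above, and the orange grip at (290,214). The tray lies to the left, with the tube at (35,183). Next I lower the partly closed fingers over the wing as a loose fork.

Emit:
arm_command([
  {"tx":-0.002,"ty":-0.003,"tz":0.03,"twist":2},
  {"tx":-0.002,"ty":-0.003,"tz":0.06,"twist":2.8},
  {"tx":-0.002,"ty":-0.003,"tz":0.075,"twist":2.8},
  {"tx":-0.002,"ty":-0.003,"tz":0.08,"twist":2.8},
  {"tx":-0.002,"ty":-0.003,"tz":0.08,"twist":2.8},
  {"tx":-0.002,"ty":-0.003,"tz":0.08,"twist":2.8},
])

```text
time: 2.28
position: [531.6, 146.8, 301.2]
eef_rot: [0.001, -0.001, 1.0, 0.0]
wrist_force: [-0.2, -0.6, 0.4]
finger_gap: 0.256
gripper_force: 0.0
```

```bash
python3 -c "
from h import *
go([531,146.5,258],90); print(bot.get_obs()['finger_gap'])"
```

```text
t 2.28 P [531.6 146.8 301.2] yaw 90.1 tilt -1.0 | shift [ 0.0006 -0.0003  0.0432] twist 0.1 q7 1.209371468610211
0.25599067323392205
```

Emit:
arm_command([
  {"tx":0,"ty":0,"tz":0.012,"twist":0},
  {"tx":0,"ty":0,"tz":0.024,"twist":0},
  {"tx":0,"ty":0,"tz":0.034,"twist":0},
  {"tx":0,"ty":0,"tz":0.042,"twist":0},
  {"tx":0,"ty":0,"tz":0.042,"twist":0},
])

```text
time: 2.7
position: [531.3, 146.3, 257.8]
eef_rot: [-0.0, -0.001, 1.0, -0.0]
wrist_force: [0.2, 0.5, -0.0]
finger_gap: 0.256
gripper_force: 0.0
```

Emit:
arm_command([
  {"tx":0,"ty":0,"tz":0,"twist":6},
  {"tx":0,"ty":0,"tz":0,"twist":12},
  {"tx":0,"ty":0,"tz":0,"twist":18},
  {"tx":0,"ty":0,"tz":0,"twist":24},
  {"tx":0,"ty":0,"tz":0,"twist":30},
  {"tx":0,"ty":0,"tz":0,"twist":36},
  {"tx":0,"ty":0,"tz":0,"twist":40},
  {"tx":0,"ty":0,"tz":0,"twist":40},
])

```text
time: 3.37
position: [531.8, 146.6, 259.1]
eef_rot: [0.001, 0.343, 0.939, 0.0]
wrist_force: [-0.2, 0.5, -1.1]
finger_gap: 0.259
gripper_force: 0.0
```

Emit:
arm_command([
  {"tx":0,"ty":0,"tz":0,"twist":6},
  {"tx":0,"ty":0,"tz":0,"twist":12},
  {"tx":0,"ty":0,"tz":0,"twist":18},
  {"tx":0,"ty":0,"tz":0,"twist":24},
  {"tx":0,"ty":0,"tz":0,"twist":30},
  {"tx":0,"ty":0,"tz":0,"twist":36},
  {"tx":0,"ty":0,"tz":0,"twist":40},
  {"tx":0,"ty":0,"tz":0,"twist":40},
])

```text
time: 4.03
position: [531.6, 146.5, 258.7]
eef_rot: [0.0, 0.643, 0.766, 0.0]
wrist_force: [-1.1, 0.2, 0.3]
finger_gap: 0.254
gripper_force: 0.0
```

Emit:
arm_command([
  {"tx":0,"ty":0,"tz":0,"twist":6},
  {"tx":0,"ty":0,"tz":0,"twist":12},
  {"tx":0,"ty":0,"tz":0,"twist":18},
  {"tx":0,"ty":0,"tz":0,"twist":18},
])

```text
time: 4.37
position: [531.5, 146.4, 258.4]
eef_rot: [0.0, 0.755, 0.656, 0.0]
wrist_force: [0.5, -0.1, -0.3]
finger_gap: 0.257
gripper_force: 0.0
```

Emit:
arm_command([
  {"tx":0,"ty":0,"tz":0,"twist":5},
  {"tx":0,"ty":0,"tz":0,"twist":10},
  {"tx":0,"ty":0,"tz":0,"twist":10},
])

```text
time: 4.62
position: [531.5, 146.2, 258.3]
eef_rot: [0.0, 0.808, 0.589, 0.0]
wrist_force: [0.2, -0.6, 0.1]
finger_gap: 0.253
gripper_force: 0.0
```

```bash
python3 -c "
from h import *
go([531,146.5,380],-1)
o=bot.get_obs(); print(o['finger_gap'],o['ft_torque'],o['wrist_force'])"
```

```text
t 4.62 P [531.5 146.2 258.3] yaw -17.8 tilt -1.0 | shift [ 1.000e-04 -5.000e-04 -1.217e-01] twist -16.8 q7 -0.32821334268915464
0.25336688236284693 [ 0.0107167  -0.00265861 -0.02019244] [ 0.20428597 -0.59188215  0.0509902 ]
```

Emit:
arm_command([
  {"tx":0,"ty":0,"tz":-0.03,"twist":0},
  {"tx":0,"ty":0,"tz":-0.07,"twist":-6},
  {"tx":0,"ty":0,"tz":-0.11,"twist":-12},
  {"tx":0,"ty":0,"tz":-0.12,"twist":-17},
  {"tx":0,"ty":0,"tz":-0.12,"twist":-17},
])

```text
time: 5.03
position: [532.3, 145.7, 381.2]
eef_rot: [0.001, 0.708, 0.706, 0.002]
wrist_force: [1.0, 0.4, -0.7]
finger_gap: 0.253
gripper_force: 0.0
```

```bash
python3 wl.py w3; python3 -c "
import cv2; cv2.imwrite('pics/w3c.png',cv2.resize(cv2.imread('pics/w3.png')[100:300,120:420],(600,400)))"
```

```text
0.2527885967560776 [ 1.01869699  0.38171621 -0.74244827]
red 997 [532. 151. 274.] [507. 141. 251.] [556. 154. 288.] 253.07522567703109 173.61083249749248 rect ((530.942626953125, 141.4043426513672), (54.861175537109375, 25.445730209350586), 0.16937601566314697)
orange 854 [593. 198. 208.] [582. -14. 141.] [713. 215. 216.] 310.2014051522248 121.07494145199063 rect ((640.2545166015625, 93.28190612792969), (44.848243713378906, 267.6506042480469), 26.29153823852539)
```

View pics/w3c.png

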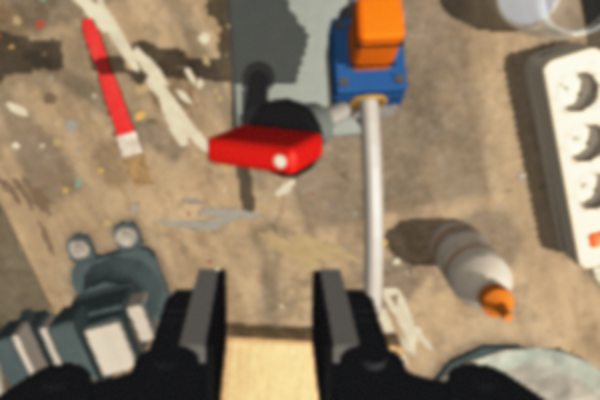

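The wing still lies along x, at (265,148) in the crop with its dot at the right end, so the knob did not turn. I'll check where the fingertips really are in tool coordinates.

```bash
python3 - <<'E'
from h import *
o,P,R=pose(); f=bot.grab_frame('wrist'); W=wristworld(f,P,R); T=(W-P)@R
m=(f['depth']>0)&(T[...,2]<25)&(T[...,2]>-120)
Q=T[m]; print(len(Q),Q.min(0).round(),Q.max(0).round(), f['tool_from_camera'].round(2).tolist())
for s in (-1,1):
    q=Q[(Q[:,1]*s>0)]
    for z in range(-60,20,5):
        k=q[(q[:,2]>=z)&(q[:,2]<z+5)]
        if len(k): print(s,z,len(k),k.min(0).round(),k.max(0).round())
h=cv2.cvtColor(f['image'][:,:,::-1].copy(),cv2.COLOR_BGR2HSV).astype(int)
r=((h[...,0]<5)|(h[...,0]>174))&(h[...,1]>170)&(W[...,2]>225)&(f['depth']>0)
K=W[r]; 
for x in range(500,565,5):
    k=K[(K[:,0]>=x)&(K[:,0]<x+5)]
    if len(k): print(x,len(k),k[:,1:].min(0).round(),k[:,1:].max(0).round())
E
```

```text
32813 [ -13.  -62. -120.] [ 18.  62. -34.] [[0.0, -0.95, -0.3, 76.99], [1.0, -0.0, 0.0, -0.03], [-0.0, -0.3, 0.95, -177.84], [0.0, 0.0, 0.0, 1.0]]
-1 -60 213 [-10. -24. -60.] [ 11. -11. -55.]
-1 -55 190 [-11. -24. -55.] [ 11. -11. -50.]
-1 -50 174 [-11. -24. -50.] [ 12. -11. -45.]
-1 -45 128 [-11. -23. -45.] [ 11. -11. -40.]
-1 -40 36 [ -7. -17. -40.] [ 11. -11. -35.]
-1 -35 1 [  6. -11. -35.] [  6. -11. -35.]
1 -60 198 [-10.  11. -60.] [ 12.  25. -55.]
1 -55 194 [-11.  11. -55.] [ 12.  25. -50.]
1 -50 161 [-12.  11. -50.] [ 11.  25. -45.]
1 -45 135 [-12.  11. -45.] [ 11.  24. -40.]
1 -40 36 [ -9.  11. -40.] [ 11.  18. -35.]
1 -35 1 [  5.  11. -34.] [  5.  11. -34.]
500 7 [142. 265.] [146. 267.]
505 60 [141. 265.] [153. 271.]
510 77 [141. 256.] [153. 273.]
515 101 [141. 248.] [154. 277.]
520 108 [139. 244.] [154. 279.]
525 109 [141. 239.] [154. 282.]
530 122 [141. 241.] [154. 286.]
535 78 [129. 246.] [154. 287.]
540 121 [129. 247.] [154. 289.]
545 106 [130. 251.] [154. 289.]
550 84 [133. 254.] [154. 281.]
555 39 [142. 256.] [154. 270.]
```

The tips sit about 36 mm behind the reported TCP, so the fork passed above the wing without touching it. I'll turn back and go deeper.

Emit:
arm_command([
  {"tx":0,"ty":0,"tz":0,"twist":-7},
  {"tx":0,"ty":0,"tz":0,"twist":-14},
  {"tx":0,"ty":0,"tz":0,"twist":-21},
  {"tx":0,"ty":0,"tz":0,"twist":-28},
  {"tx":0,"ty":0,"tz":0,"twist":-35},
  {"tx":0,"ty":0,"tz":0,"twist":-42},
  {"tx":0,"ty":0,"tz":0,"twist":-49},
  {"tx":0,"ty":0,"tz":0,"twist":-50},
])

```text
time: 5.8
position: [531.2, 146.1, 377.1]
eef_rot: [-0.001, 0.346, 0.938, -0.001]
wrist_force: [0.2, -0.7, -0.2]
finger_gap: 0.252
gripper_force: 0.0
```

Emit:
arm_command([
  {"tx":0,"ty":0,"tz":0.03,"twist":-7},
  {"tx":0,"ty":0,"tz":0.05,"twist":-14},
  {"tx":0,"ty":0,"tz":0.07,"twist":-21},
  {"tx":0,"ty":0,"tz":0.08,"twist":-28},
  {"tx":0,"ty":0,"tz":0.08,"twist":-35},
  {"tx":0,"ty":0,"tz":0.08,"twist":-41},
  {"tx":0,"ty":0,"tz":0.08,"twist":-41},
  {"tx":0,"ty":0,"tz":0.08,"twist":-41},
])

```text
time: 6.47
position: [531.3, 146.0, 297.6]
eef_rot: [-0.0, 0.002, 1.0, -0.0]
wrist_force: [-0.5, -1.1, 0.2]
finger_gap: 0.254
gripper_force: 0.0
```

```bash
python3 -c "
from h import *
go([531.5,147.5,223],90)"
```

```text
t 6.47 P [531.3 146.  297.6] yaw 89.7 tilt -1.0 | shift [-0.0003  0.0015  0.0746] twist -0.3 q7 1.238717139339474
```

Emit:
arm_command([
  {"tx":0,"ty":0.0015,"tz":0.015,"twist":0},
  {"tx":0,"ty":0.0015,"tz":0.03,"twist":0},
  {"tx":0,"ty":0.0015,"tz":0.042,"twist":0},
  {"tx":0,"ty":0.0015,"tz":0.054,"twist":0},
  {"tx":0,"ty":0.0015,"tz":0.062,"twist":0},
  {"tx":0,"ty":0.0015,"tz":0.069,"twist":0},
  {"tx":0,"ty":0.0015,"tz":0.074,"twist":0},
  {"tx":0,"ty":0.0015,"tz":0.074,"twist":0},
])

```text
time: 7.13
position: [531.2, 147.5, 223.4]
eef_rot: [-0.0, 0.0, 1.0, -0.0]
wrist_force: [0.3, -0.2, -0.4]
finger_gap: 0.254
gripper_force: 0.0
```

Emit:
arm_command([
  {"tx":0,"ty":0,"tz":0,"twist":5},
  {"tx":0,"ty":0,"tz":0,"twist":10},
  {"tx":0,"ty":0,"tz":0,"twist":15},
  {"tx":0,"ty":0,"tz":0,"twist":20},
  {"tx":0,"ty":0,"tz":0,"twist":25},
  {"tx":0,"ty":0,"tz":0,"twist":30},
  {"tx":0,"ty":0,"tz":0,"twist":35},
  {"tx":0,"ty":0,"tz":0,"twist":40},
])

```text
time: 7.8
position: [531.5, 145.7, 224.3]
eef_rot: [0.0, 0.345, 0.939, -0.001]
wrist_force: [-4.0, -12.1, -1.1]
finger_gap: 0.261
gripper_force: 10.6
```

```bash
python3 -c "
from h import *
go([531.5,147.5,223],0)
o=bot.get_obs(); print(o['finger_gap'],o['ft_torque'],o['wrist_force'])"
```

```text
t 7.8 P [531.5 145.7 224.3] yaw 49.7 tilt -1.0 | shift [0.0011 0.0014 0.0013] twist 49.7 q7 0.6797657399850329
0.2613225242892931 [-2.46565345  0.56573764  0.3007816 ] [ -4.04032833 -12.07438333  -1.05985361]
```

Emit:
arm_command([
  {"tx":0,"ty":-0.001,"tz":0,"twist":5},
  {"tx":0,"ty":-0.001,"tz":0,"twist":10},
  {"tx":0,"ty":-0.001,"tz":0,"twist":15},
  {"tx":0,"ty":-0.001,"tz":0,"twist":20},
  {"tx":0,"ty":-0.001,"tz":0,"twist":25},
], grip=185)

```text
time: 8.22
position: [530.0, 145.5, 224.3]
eef_rot: [-0.0, 0.54, 0.842, -0.001]
wrist_force: [-8.0, -8.8, -0.9]
finger_gap: 0.277
gripper_force: 10.0
```

```bash
python3 -c "
from h import *
go([531.5,147.5,223],0)
o=bot.get_obs(); print(o['finger_gap'],o['ft_torque'],o['wrist_force'])"
```

```text
t 8.22 P [530.  145.5 224.3] yaw 24.7 tilt -1.0 | shift [0.0012 0.0023 0.0012] twist 24.7 q7 0.3371993199311394
0.27680802786512754 [-1.66996242  1.73074551  0.14045565] [-8.04861878 -8.7681472  -0.87781203]
```

Emit:
arm_command([
  {"tx":0,"ty":-0.001,"tz":0,"twist":5},
  {"tx":0,"ty":-0.001,"tz":0,"twist":10},
  {"tx":0,"ty":-0.001,"tz":0,"twist":15},
  {"tx":0,"ty":-0.001,"tz":0,"twist":20},
  {"tx":0,"ty":-0.001,"tz":0,"twist":25},
  {"tx":0,"ty":-0.001,"tz":0,"twist":30},
])

```text
time: 8.72
position: [529.0, 145.2, 224.6]
eef_rot: [-0.0, 0.739, 0.674, -0.001]
wrist_force: [-13.2, -16.7, 11.3]
finger_gap: 0.279
gripper_force: 34.3
```

```bash
python3 -c "
from h import *
go([531.5,147.5,223],0)
o=bot.get_obs(); print(o['finger_gap'],o['ft_torque'],o['wrist_force'])"
```

```text
t 8.72 P [529.  145.2 224.6] yaw -5.3 tilt -1.0 | shift [0.0025 0.0023 0.0016] twist -5.3 q7 -0.07305513036762844
0.2788821345055868 [-3.43493644  2.05580799  0.92222222] [-13.19608331 -16.70526301  11.32188884]
```

Emit:
arm_command([
  {"tx":0,"ty":0.001,"tz":0,"twist":-5},
  {"tx":0,"ty":0.001,"tz":-0.02,"twist":-5},
  {"tx":0,"ty":0,"tz":-0.05,"twist":-5},
  {"tx":0,"ty":0,"tz":-0.085,"twist":-5},
  {"tx":0,"ty":0,"tz":-0.12,"twist":-5},
  {"tx":0,"ty":0,"tz":-0.15,"twist":-5},
  {"tx":0,"ty":0,"tz":-0.15,"twist":-5},
], grip=100)

```text
time: 9.3
position: [531.1, 146.3, 379.7]
eef_rot: [0.002, 0.707, 0.707, 0.003]
wrist_force: [0.6, 0.2, -0.2]
finger_gap: 0.607
gripper_force: 0.0
```

```bash
python3 wl.py w4; python3 - <<'E'
from h import *
go([591.6,199,300],92.8)
cv2.imwrite('pics/w4c.png',cv2.resize(cv2.imread('pics/w4.png')[100:300,120:420],(450,300)))
o,P,R=pose(); f=bot.grab_frame('wrist'); W=wristworld(f,P,R)
h=cv2.cvtColor(f['image'][:,:,::-1].copy(),cv2.COLOR_BGR2HSV).astype(int)
r=((h[...,0]<5)|(h[...,0]>174))&(h[...,1]>170)&(W[...,2]>262)&(f['depth']>0)
print(cv2.minAreaRect(W[r][:,:2].astype(np.float32)))
E
```

```text
0.606709155908588 [ 0.63742467  0.19395835 -0.23380649]
red 1296 [531. 150. 274.] [519. 127. 254.] [544. 171. 280.] 253.21527777777777 173.429012345679 rect ((531.6690673828125, 147.7696533203125), (26.596620559692383, 48.563777923583984), 6.393535614013672)
orange 862 [593. 198. 208.] [582. -14. 141.] [713. 216. 216.] 311.1078886310905 121.82714617169374 rect ((640.348876953125, 93.41619873046875), (44.5740852355957, 268.1955261230469), 26.21793556213379)
t 9.35 P [530.6 146.4 376.8] yaw 0.0 tilt -1.0 | shift [0.0525 0.0606 0.0772] twist 87.2 q7 -0.08353754095938305
((529.3312377929688, 147.30889892578125), (21.86044692993164, 48.82056427001953), 6.32938289642334)
```

View pics/w4c.png

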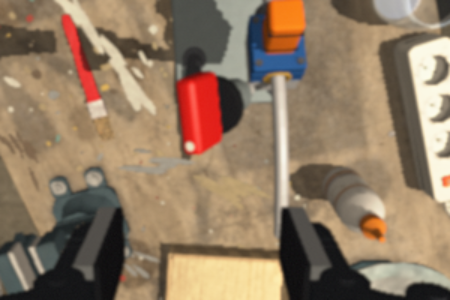

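The knob is fully loosened: the wing at (200,110) now lies along y, at about 1.5 rad. Now I measure the carriage grip and the fingertip offset at this opening.

```bash
python3 - <<'E'
from h import *
o,P,R=pose(); f=bot.grab_frame('wrist'); W=wristworld(f,P,R); T=(W-P)@R
m=(f['depth']>0)&(T[...,2]<25)&(T[...,2]>-60)
print('tip z',np.percentile(T[m][:,2],[95,99,100]), 'inner y',T[m][:,1][T[m][:,1]>0].min(),T[m][:,1][T[m][:,1]<0].max())
h=cv2.cvtColor(f['image'][:,:,::-1].copy(),cv2.COLOR_BGR2HSV).astype(int);H,S=h[...,0],h[...,1]
m=(H>8)&(H<25)&(S>170)&(W[...,2]>160)&(W[...,1]>150)&(W[...,0]>560)&(W[...,0]<630)
Q=W[m]; S2=np.array([[*tostand(q),q[2]] for q in Q]); print(len(Q),np.percentile(S2,[2,50,98],axis=0).round(1))
t=np.radians(34); e=np.array([0,np.sin(t),np.cos(t)]); b=np.array([0,np.cos(t),-np.sin(t)])
A=S2-[0,0,-10]; print('radial',np.percentile(A@e,[2,50,98]).round(1),'along',np.percentile(A@b,[2,50,98]).round(1))
# rod points: angle/radius check
m=(S<60)&(W[...,2]>150)&(abs(W[...,0]-600)<20)&(W[...,1]<130)&(W[...,1]>0)
S2=np.array([[*tostand(q),q[2]] for q in W[m]]); print('rod',len(S2),[(y,np.median(S2[abs(S2[:,1]-y)<5],0).round(1)) for y in (-40,-20,0,20,40,60)])
go([*stand(5,139),300],92.8)
E
```

```text
tip z [-41.43500667 -39.23325873 -37.40800895] inner y 25.880027377807345 -25.422388320193534
852 [[ -9.6 113.9 182.9]
 [  1.2 136.  208.6]
 [ 14.  152.6 215.9]]
radial [225.  261.5 264.8] along [-16.6 -11.3   6.3]
rod 635 [(-40, array([ -1.5, -38.9, 189.4])), (-20, array([ -1.8, -17.9, 191.6])), (0, array([ 2.500e+00, -1.000e-01,  1.949e+02])), (20, array([  2.5,  20. , 193.7])), (40, array([  2.3,  40.1, 190.5])), (60, array([  2.7,  60. , 185.6]))]
t 9.45 P [529.8 146.5 374. ] yaw 0.0 tilt -1.0 | shift [0.0556 0.0667 0.0741] twist 87.2 q7 -0.08294982544105843
```

Emit:
arm_command([
  {"tx":0.02,"ty":0.02,"tz":0,"twist":7},
  {"tx":0.04,"ty":0.045,"tz":0,"twist":14},
  {"tx":0.0556,"ty":0.0667,"tz":0,"twist":21},
  {"tx":0.0556,"ty":0.0667,"tz":0,"twist":28},
  {"tx":0.0556,"ty":0.0667,"tz":0,"twist":35},
  {"tx":0.0556,"ty":0.0667,"tz":0,"twist":42},
  {"tx":0.0556,"ty":0.0667,"tz":0,"twist":49},
  {"tx":0.0556,"ty":0.0667,"tz":0,"twist":50},
])

```text
time: 10.12
position: [596.4, 202.2, 373.0]
eef_rot: [0.0, 0.941, 0.339, -0.001]
wrist_force: [-0.5, -0.8, 0.7]
finger_gap: 0.609
gripper_force: 0.0
```

Emit:
arm_command([
  {"tx":0,"ty":0,"tz":0.03,"twist":7},
  {"tx":0,"ty":0,"tz":0.06,"twist":14},
  {"tx":0,"ty":0,"tz":0.09,"twist":21},
  {"tx":0,"ty":0,"tz":0.11,"twist":28},
  {"tx":0,"ty":0,"tz":0.13,"twist":35},
  {"tx":0,"ty":0,"tz":0.14,"twist":37.2},
  {"tx":0,"ty":0,"tz":0.14,"twist":37.2},
  {"tx":0,"ty":0,"tz":0.14,"twist":37.2},
])

```text
time: 10.78
position: [596.6, 202.1, 234.4]
eef_rot: [0.0, 1.0, 0.027, -0.0]
wrist_force: [0.1, 0.2, 0.5]
finger_gap: 0.61
gripper_force: 0.0
```

```bash
python3 -c "
from h import *
go([*stand(5,138),156],92.8);print(bot.get_obs()['finger_gap'])"
```

```text
t 10.78 P [596.6 202.1 234.4] yaw -86.9 tilt -1.0 | shift [-0.0001  0.0008  0.0784] twist 0.3 q7 -1.4051509165136504
0.6097849970795256
```

Emit:
arm_command([
  {"tx":0,"ty":0,"tz":0.02,"twist":0.3},
  {"tx":0,"ty":0,"tz":0.038,"twist":0.3},
  {"tx":0,"ty":0,"tz":0.05,"twist":0.3},
  {"tx":0,"ty":0,"tz":0.06,"twist":0.3},
  {"tx":0,"ty":0,"tz":0.068,"twist":0.3},
  {"tx":0,"ty":0,"tz":0.075,"twist":0.3},
  {"tx":0,"ty":0,"tz":0.078,"twist":0.3},
  {"tx":0,"ty":0,"tz":0.078,"twist":0.3},
])

```text
time: 11.45
position: [596.6, 202.1, 155.9]
eef_rot: [0.0, 1.0, 0.023, -0.0]
wrist_force: [0.4, -0.8, 0.3]
finger_gap: 0.606
gripper_force: 0.0
```

```bash
cat > st.py <<'E'
from h import *
o,P,R=pose(); print(o['time'],'stand tool',tostand(P).round(1),'tips z',round(P[2]+38,1),'gap',o['finger_gap'],'F',np.round(o['wrist_force'],1),'T',np.round(o['ft_torque'],2))
f=bot.grab_frame('wrist'); W=wristworld(f,P,R)
h=cv2.cvtColor(f['image'][:,:,::-1].copy(),cv2.COLOR_BGR2HSV).astype(int);H,S=h[...,0],h[...,1]
for n,m in (('orange',(H>8)&(H<25)&(S>170)&(W[...,2]>170)),('blue',(H>100)&(H<125)&(S>120)&(W[...,2]>80))):
    m=m&(abs(W[...,0]-598)<40)&(W[...,1]>-20)&(f['depth']>0)
    S2=np.array([[*tostand(q),q[2]] for q in W[m]]);
    if len(S2): print(n,len(S2),np.percentile(S2,[2,50,98],axis=0).round(1).tolist())
E
python3 st.py
```

```text
11.45 stand tool [  5.1 138.9] tips z 193.9 gap 0.6056059202480901 F [ 0.4 -0.8  0.3] T [-0.01 -0.04  0.01]
orange 5158 [[-7.1, 112.2, 175.8], [10.2, 134.1, 206.5], [16.5, 152.0, 215.5]]
blue 3057 [[-1.4, 89.1, 144.7], [22.6, 110.6, 169.1], [25.4, 139.1, 182.1]]
```

Emit:
arm_command([
  {"tx":0,"ty":0.004,"tz":-0.001,"twist":0},
  {"tx":0,"ty":0.008,"tz":-0.002,"twist":0},
  {"tx":0,"ty":0.012,"tz":-0.003,"twist":0},
  {"tx":0,"ty":0.0155,"tz":-0.0055,"twist":0},
  {"tx":0,"ty":0.019,"tz":-0.0075,"twist":0},
  {"tx":0,"ty":0.0225,"tz":-0.009,"twist":0},
])

```text
time: 12.0
position: [596.7, 186.0, 164.9]
eef_rot: [-0.005, 1.0, 0.025, -0.001]
wrist_force: [-0.7, 45.3, -13.6]
finger_gap: 0.608
gripper_force: 22.9
```

```bash
python3 st.py
```

```text
12.0 stand tool [  4.4 122.8] tips z 202.9 gap 0.6077608594269625 F [ -0.7  45.3 -13.6] T [ 9.47  0.1  -0.06]
orange 4856 [[-8.0, 109.4, 179.6], [9.4, 128.6, 211.3], [15.9, 147.1, 219.4]]
blue 3561 [[-15.1, 88.3, 148.7], [18.9, 104.9, 175.1], [25.2, 137.3, 182.9]]
```

The push jammed at about 45 N after roughly 7 mm of slide, most likely because the high contact tips the bush on the rod. I'll back off, see whether the carriage slides back, and measure the gripper's shape.

Emit:
arm_command([
  {"tx":0,"ty":-0.008,"tz":0,"twist":0},
  {"tx":0,"ty":-0.012,"tz":0,"twist":0},
  {"tx":0,"ty":-0.012,"tz":0,"twist":0},
])

```text
time: 12.3
position: [597.1, 191.9, 165.4]
eef_rot: [-0.0, 1.0, 0.023, 0.0]
wrist_force: [-1.2, 2.2, 1.5]
finger_gap: 0.606
gripper_force: 1.3
```

```bash
python3 st.py; python3 - <<'E'
from h import *
o,P,R=pose(); f=bot.grab_frame('wrist'); save('w5',f); W=wristworld(f,P,R); T=(W-P)@R
m=(f['depth']>0)&(abs(T[...,0])<45)&(T[...,2]>-180)&(f['depth']<260)&((np.abs(T[...,1])>24)|(T[...,2]<-70))
for z in range(-180,-30,15):
    k=T[m&(T[...,2]>=z)&(T[...,2]<z+15)]
    if len(k): print(z,len(k),np.percentile(k,[1,99],axis=0).round().tolist())
a=cv2.imread('pics/w5.png'); g=bot.grab_frame('scene'); s=bot.grab_frame('side')
t=[cv2.resize(i,(400,300),interpolation=cv2.INTER_CUBIC) for i in (a[:,:,:],s['image'][150:276,160:328,::-1],g['image'][100:220,170:330,::-1])]
cv2.imwrite('pics/m5.png',np.vstack([np.hstack([t[0],t[1]]),np.hstack([t[2],0*t[2]])]))
E
```

```text
12.3 stand tool [  5.1 128.8] tips z 203.4 gap 0.6056825761650517 F [-1.2  2.2  1.5] T [ 0.69 -0.    0.02]
orange 4654 [[-7.3, 112.3, 176.4], [9.4, 133.2, 205.8], [16.3, 152.0, 215.2]]
blue 3378 [[-15.3, 88.7, 145.3], [19.3, 107.3, 173.3], [25.3, 137.9, 182.4]]
-135 3447 [[11.0, -59.0, -128.0], [20.0, 61.0, -120.0]]
-120 14589 [[2.0, -61.0, -120.0], [18.0, 63.0, -105.0]]
-105 11002 [[-11.0, -58.0, -105.0], [17.0, 59.0, -90.0]]
-90 3360 [[-8.0, -55.0, -90.0], [14.0, 57.0, -75.0]]
-75 1919 [[-44.0, -38.0, -75.0], [12.0, 53.0, -60.0]]
-60 1451 [[-41.0, -38.0, -60.0], [12.0, 40.0, -45.0]]
-45 530 [[-11.0, -31.0, -45.0], [11.0, 136.0, -30.0]]
```

View pics/m5.png

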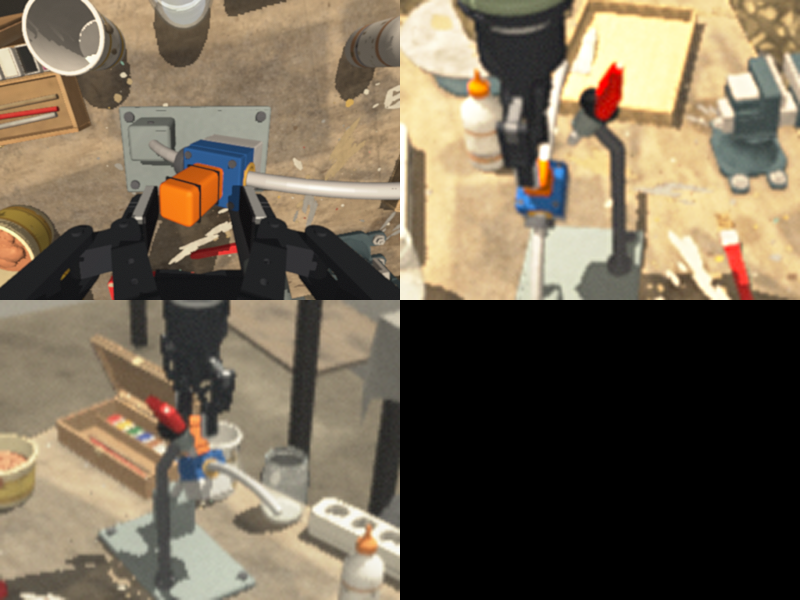

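The wrist view shows the carriage undamaged between the open fingers, with the grip at (190,195) and the body at (225,165). The lock sits well to the -x side. I'll push the blue body instead, with the fingers straddling it on its free +x side, which cuts the tipping moment.

Emit:
arm_command([
  {"tx":0,"ty":-0.004,"tz":-0.02,"twist":0},
  {"tx":0,"ty":-0.004,"tz":-0.045,"twist":0},
  {"tx":0.013,"ty":0.005,"tz":-0.06,"twist":0},
  {"tx":0.026,"ty":0.015,"tz":-0.06,"twist":0},
  {"tx":0.026,"ty":0.02,"tz":-0.06,"twist":0},
  {"tx":0.026,"ty":0.02,"tz":-0.06,"twist":0},
], grip=27)

```text
time: 13.0
position: [624.1, 170.4, 225.0]
eef_rot: [0.001, 1.0, 0.021, -0.0]
wrist_force: [-0.8, 0.0, 0.3]
finger_gap: 0.898
gripper_force: 0.0
```

```bash
python3 st.py; python3 - <<'E'
from h import *
o,P,R=pose(); f=bot.grab_frame('wrist'); W=wristworld(f,P,R); T=(W-P)@R
m=(f['depth']>0)&(T[...,2]>-75)&(f['depth']<200)&(abs(T[...,1])>25)
Q=T[m]; print(np.percentile(Q[:,2],[90,98,100]),Q[:,1][Q[:,1]>0].min(),Q[:,1][Q[:,1]<0].max())
go([*stand(31,109),200],92.8)
E
```

```text
13.0 stand tool [ 31.  105.9] tips z 263.0 gap 0.8982360500828821 F [-0.8  0.   0.3] T [-0.01 -0.03 -0.04]
orange 2479 [[-7.4, 112.0, 176.2], [8.9, 131.8, 204.9], [16.3, 151.7, 215.2]]
blue 2001 [[-16.5, 87.8, 145.6], [18.8, 105.9, 172.8], [25.4, 136.9, 182.2]]
[-47.55426463 -18.14695048 -13.83043239] 25.009392813943407 -37.05690189305812
t 13.1 P [623.5 172.5 224.8] yaw -87.5 tilt -1.0 | shift [ 0.0005 -0.0009  0.0248] twist -0.3 q7 -1.3796402099505083
```

Emit:
arm_command([
  {"tx":0.0005,"ty":-0.001,"tz":0.035,"twist":0},
  {"tx":0.0005,"ty":-0.001,"tz":0.065,"twist":0},
  {"tx":0.0005,"ty":-0.001,"tz":0.085,"twist":0},
  {"tx":0.0005,"ty":-0.001,"tz":0.098,"twist":0},
  {"tx":0.0005,"ty":-0.001,"tz":0.108,"twist":0},
  {"tx":0.0005,"ty":-0.001,"tz":0.116,"twist":0},
  {"tx":0.0005,"ty":-0.001,"tz":0.116,"twist":0},
])

```text
time: 13.68
position: [624.5, 175.3, 108.8]
eef_rot: [-0.001, 1.0, 0.023, 0.0]
wrist_force: [1.1, 1.9, 2.6]
finger_gap: 0.893
gripper_force: 0.0
```

```bash
python3 st.py
```

```text
13.6833 stand tool [ 31.7 110.8] tips z 146.8 gap 0.8934361428991927 F [1.1 1.9 2.6] T [ 0.36 -0.07 -0.08]
orange 2441 [[7.6, 93.6, 171.3], [15.9, 127.4, 183.2], [17.0, 141.5, 195.1]]
blue 6133 [[6.2, 87.4, 140.8], [24.3, 109.1, 165.8], [25.4, 137.2, 181.7]]
```

Emit:
arm_command([
  {"tx":0,"ty":0.005,"tz":0,"twist":0},
  {"tx":0,"ty":0.0097,"tz":0,"twist":0},
  {"tx":0,"ty":0.013,"tz":-0.0025,"twist":0},
  {"tx":0,"ty":0.016,"tz":-0.005,"twist":0},
  {"tx":0,"ty":0.0186,"tz":-0.007,"twist":0},
  {"tx":0,"ty":0.022,"tz":-0.009,"twist":0},
  {"tx":0,"ty":0.025,"tz":-0.0115,"twist":0},
])

```text
time: 14.32
position: [625.8, 149.2, 121.0]
eef_rot: [-0.001, 1.0, 0.022, 0.001]
wrist_force: [3.7, 7.3, 0.2]
finger_gap: 0.892
gripper_force: 3.5
```

```bash
python3 st.py
```

```text
14.3167 stand tool [31.7 84.6] tips z 159.0 gap 0.8922230663337447 F [3.7 7.3 0.2] T [ 1.41 -0.73 -0.22]
orange 2318 [[4.7, 72.8, 177.9], [14.9, 107.6, 193.2], [16.2, 119.5, 206.5]]
blue 6144 [[3.3, 70.0, 152.0], [22.7, 91.3, 176.3], [25.2, 120.0, 191.6]]
```

Emit:
arm_command([
  {"tx":0,"ty":0.006,"tz":-0.0035,"twist":0},
  {"tx":0,"ty":0.0115,"tz":-0.0065,"twist":0},
  {"tx":0,"ty":0.0165,"tz":-0.0093,"twist":0},
  {"tx":0,"ty":0.0215,"tz":-0.012,"twist":0},
  {"tx":0,"ty":0.0268,"tz":-0.0145,"twist":0},
  {"tx":0,"ty":0.032,"tz":-0.017,"twist":0},
  {"tx":0,"ty":0.0372,"tz":-0.0193,"twist":0},
  {"tx":0,"ty":0.0425,"tz":-0.0215,"twist":0},
])

```text
time: 15.03
position: [627.8, 106.6, 142.7]
eef_rot: [-0.001, 1.0, 0.022, 0.001]
wrist_force: [3.7, 5.6, 0.9]
finger_gap: 0.894
gripper_force: 3.1
```

```bash
python3 st.py
```

```text
15.0333 stand tool [31.6 42. ] tips z 180.7 gap 0.8940635495535268 F [3.7 5.6 0.9] T [ 1.29 -0.72 -0.19]
orange 2771 [[4.8, 30.1, 198.0], [16.9, 60.9, 215.9], [18.7, 73.1, 230.1]]
blue 5760 [[-3.8, 29.0, 170.7], [22.6, 47.9, 194.3], [24.9, 78.3, 205.0]]
```

Emit:
arm_command([
  {"tx":0,"ty":0.0055,"tz":-0.002,"twist":0},
  {"tx":0,"ty":0.0107,"tz":-0.004,"twist":0},
  {"tx":0,"ty":0.016,"tz":-0.0057,"twist":0},
  {"tx":0,"ty":0.0214,"tz":-0.0073,"twist":0},
  {"tx":0,"ty":0.027,"tz":-0.0088,"twist":0},
  {"tx":0,"ty":0.0325,"tz":-0.01,"twist":0},
  {"tx":0,"ty":0.038,"tz":-0.0115,"twist":0},
  {"tx":0,"ty":0.0437,"tz":-0.0123,"twist":0},
])

```text
time: 15.75
position: [629.6, 62.8, 155.0]
eef_rot: [-0.0, 1.0, 0.022, 0.001]
wrist_force: [1.4, 3.6, 2.1]
finger_gap: 0.895
gripper_force: 2.0
```

```bash
python3 st.py
```

```text
15.75 stand tool [31.3 -1.9] tips z 193.0 gap 0.8945037018543993 F [1.4 3.6 2.1] T [ 0.86 -0.47 -0.09]
orange 2769 [[13.3, 0.8, 209.9], [17.1, 13.4, 227.9], [19.0, 25.0, 243.7]]
blue 5634 [[-9.8, -12.2, 179.8], [22.1, 7.2, 204.1], [25.1, 35.0, 209.2]]
```

Emit:
arm_command([
  {"tx":0,"ty":0.006,"tz":-0.0005,"twist":0},
  {"tx":0,"ty":0.012,"tz":-0.001,"twist":0},
  {"tx":0,"ty":0.018,"tz":-0.0015,"twist":0},
  {"tx":0,"ty":0.023,"tz":-0.0015,"twist":0},
  {"tx":0,"ty":0.023,"tz":-0.0015,"twist":0},
])

```text
time: 16.22
position: [630.1, 38.1, 156.0]
eef_rot: [0.001, 1.0, 0.021, -0.0]
wrist_force: [-0.2, -0.2, -0.0]
finger_gap: 0.893
gripper_force: 0.0
```

Emit:
arm_command([
  {"tx":0,"ty":0.016,"tz":0,"twist":0},
  {"tx":0,"ty":0.016,"tz":-0.02,"twist":0},
  {"tx":0,"ty":0.016,"tz":-0.05,"twist":0},
  {"tx":0,"ty":0.016,"tz":-0.09,"twist":0},
  {"tx":-0.01,"ty":0.012,"tz":-0.13,"twist":-7},
  {"tx":-0.02,"ty":0.008,"tz":-0.15,"twist":-14},
  {"tx":-0.026,"ty":0.004,"tz":-0.15,"twist":-21},
  {"tx":-0.028,"ty":0,"tz":-0.15,"twist":-28},
])

```text
time: 16.88
position: [601.7, 38.1, 307.2]
eef_rot: [0.0, 0.964, 0.266, 0.001]
wrist_force: [-0.1, 0.3, -0.7]
finger_gap: 0.893
gripper_force: 0.0
```

```bash
python3 st.py; python3 -c "
from h import *
go([*stand(3,-13),260],2.8)"
```

```text
16.8833 stand tool [  2.2 -25.1] tips z 345.2 gap 0.8932855849824712 F [-0.1  0.3 -0.7] T [ 0.05 -0.01  0.05]
orange 1385 [[-10.6, -47.0, 216.2], [4.4, -31.6, 249.8], [14.3, -19.8, 252.9]]
blue 1167 [[-17.1, -51.4, 186.4], [15.6, -16.8, 205.6], [24.8, -4.2, 208.5]]
t 16.93 P [601.7  39.1 306.6] yaw -58.5 tilt -1.0 | shift [ 0.006  -0.0094  0.0466] twist -61.3 q7 -0.7673889422953287
```

```bash
cat > st2.py <<'E'
from h import *
o,P,R=pose(); f=bot.grab_frame('wrist'); W=wristworld(f,P,R)
h=cv2.cvtColor(f['image'][:,:,::-1].copy(),cv2.COLOR_BGR2HSV).astype(int);H,S=h[...,0],h[...,1]
m=(H>8)&(H<25)&(S>170)&(W[...,2]>170)&(abs(W[...,0]-598)<40)&(f['depth']>0)
S2=np.array([[*tostand(q),q[2]] for q in W[m]]); top=S2[S2[:,2]>np.percentile(S2[:,2],98)-6]
A=np.c_[top[:,1],np.ones(len(top))]; k=np.linalg.lstsq(A,top[:,2],rcond=None)[0]
print(o['time'],P.round(1),'top face',len(top),np.percentile(top,[2,50,98],axis=0).round(1).tolist(),'slope deg',np.degrees(np.arctan(k[0])).round(1),o['wrist_force'].round(1),o['finger_gap'])
E
python3 st2.py; python3 st2.py
```

```text
16.9333 [601.7  39.1 306.6] top face 905 [[-10.7, -48.0, 247.4], [1.8, -35.5, 250.8], [13.1, -24.2, 253.0]] slope deg 3.8 [-1.   0.8  0.1] 0.8947382282499051
16.9833 [602.   38.8 306.2] top face 914 [[-10.7, -48.2, 247.6], [2.0, -35.5, 250.9], [13.2, -24.2, 252.9]] slope deg 3.5 [ 1.  -0.5 -0.5] 0.8971245025660709
```

Emit:
arm_command([
  {"tx":0,"ty":0,"tz":0,"twist":-7},
  {"tx":0,"ty":0,"tz":0,"twist":-14},
  {"tx":0,"ty":0,"tz":0,"twist":-21},
  {"tx":0,"ty":0,"tz":0,"twist":-28},
  {"tx":0,"ty":0,"tz":0,"twist":-35},
  {"tx":0,"ty":0,"tz":0,"twist":-42},
  {"tx":0,"ty":0,"tz":0,"twist":-49},
  {"tx":0,"ty":0,"tz":0,"twist":-55},
])

```text
time: 17.7
position: [602.3, 37.8, 305.3]
eef_rot: [-0.0, 0.734, 0.679, -0.001]
wrist_force: [0.7, -0.1, -0.0]
finger_gap: 0.893
gripper_force: 0.0
```

```bash
python3 st2.py; python3 -c "
from h import *
go([*stand(1.5,-33),178],2.8)"
```

```text
17.7 [602.3  37.8 305.3] top face 903 [[-11.1, -48.0, 247.4], [0.9, -34.8, 250.8], [12.6, -23.9, 253.0]] slope deg 3.5 [ 0.7 -0.1 -0. ] 0.8925796469473227
t 17.75 P [602.4  37.7 305.4] yaw -4.0 tilt -1.0 | shift [-0.0074 -0.0003  0.1274] twist -6.8 q7 0.046916688355127766
```

Emit:
arm_command([
  {"tx":-0.0074,"ty":0,"tz":0.035,"twist":-6.8},
  {"tx":-0.0074,"ty":0,"tz":0.065,"twist":-6.8},
  {"tx":-0.0074,"ty":0,"tz":0.09,"twist":-6.8},
  {"tx":-0.0074,"ty":0,"tz":0.108,"twist":-6.8},
  {"tx":-0.0074,"ty":0,"tz":0.12,"twist":-6.8},
  {"tx":-0.0074,"ty":0,"tz":0.127,"twist":-6.8},
  {"tx":-0.0074,"ty":0,"tz":0.127,"twist":-6.8},
])

```text
time: 18.33
position: [601.2, 30.6, 177.5]
eef_rot: [-0.001, 0.694, 0.72, -0.001]
wrist_force: [0.0, -0.2, -0.4]
finger_gap: 0.891
gripper_force: 0.0
```

Emit:
arm_command([
  {"tx":0,"ty":0,"tz":0,"twist":0},
  {"tx":0,"ty":0,"tz":0,"twist":0},
  {"tx":0,"ty":0,"tz":0,"twist":0},
  {"tx":0,"ty":0,"tz":0,"twist":0},
  {"tx":0,"ty":0,"tz":0,"twist":0},
  {"tx":0,"ty":0,"tz":0,"twist":0},
  {"tx":0,"ty":0,"tz":0,"twist":0},
], grip=255)

```text
time: 18.92
position: [601.8, 31.0, 179.5]
eef_rot: [0.0, 0.693, 0.721, 0.0]
wrist_force: [-2.8, 0.3, 6.5]
finger_gap: 0.295
gripper_force: 58.3
```

```bash
python3 st2.py; python3 -c "
from h import *
go([*stand(1.5,-33),178],2.8);print(bot.get_obs()['ft_torque'])"
```

```text
18.9167 [601.8  31.  179.5] top face 3199 [[-10.2, -47.1, 247.3], [1.9, -32.9, 250.9], [14.0, -23.8, 252.8]] slope deg 1.1 [-2.8  0.3  6.5] 0.2953007758936193
t 18.97 P [601.9  31.  179.6] yaw 2.3 tilt -1.0 | shift [-0.0007 -0.0005  0.0016] twist -0.5 q7 0.20971098169430274
[-0.04869367  0.52573871  0.00560083]
```

Emit:
arm_command([
  {"tx":0,"ty":0,"tz":-0.0025,"twist":0},
  {"tx":-0.004,"ty":0,"tz":-0.003,"twist":0},
  {"tx":-0.008,"ty":0,"tz":-0.003,"twist":0},
  {"tx":-0.012,"ty":0,"tz":-0.003,"twist":0},
  {"tx":-0.016,"ty":0,"tz":-0.0025,"twist":0},
])

```text
time: 19.38
position: [602.4, 14.4, 181.4]
eef_rot: [0.0, 0.693, 0.721, -0.0]
wrist_force: [0.2, 0.2, -3.7]
finger_gap: 0.296
gripper_force: 58.9
```

```bash
python3 st2.py; python3 -c "
from h import *
go([*stand(1.5,-33),178],2.8);print(bot.get_obs()['ft_torque'])"
```

```text
19.3833 [602.4  14.4 181.4] top face 3222 [[-10.4, -63.5, 248.9], [1.7, -49.4, 252.6], [13.7, -40.3, 254.6]] slope deg 0.8 [ 0.2  0.2 -3.7] 0.29595242224615936
t 19.43 P [602.3  13.4 181.2] yaw 2.3 tilt -1.0 | shift [ 0.0168 -0.0003  0.0032] twist -0.5 q7 0.23441956040000622
[-0.2263338   0.0407505  -0.00117484]
```

Emit:
arm_command([
  {"tx":-0.005,"ty":0,"tz":0.0005,"twist":0},
  {"tx":-0.01,"ty":0,"tz":0.0012,"twist":0},
  {"tx":-0.015,"ty":0,"tz":0.002,"twist":0},
  {"tx":-0.02,"ty":0,"tz":0.003,"twist":0},
  {"tx":-0.026,"ty":0,"tz":0.004,"twist":0},
  {"tx":-0.032,"ty":0,"tz":0.005,"twist":0},
])

```text
time: 19.93
position: [603.7, -17.5, 176.3]
eef_rot: [-0.0, 0.693, 0.721, -0.0]
wrist_force: [0.2, 0.4, -3.9]
finger_gap: 0.296
gripper_force: 58.9
```

```bash
python3 st2.py; python3 -c "
from h import *
go([*stand(1.5,-33),178],2.8);print(bot.get_obs()['ft_torque'])"
```

```text
19.9333 [603.7 -17.5 176.3] top face 3242 [[-10.7, -95.7, 243.8], [1.5, -81.3, 247.6], [13.5, -72.3, 249.4]] slope deg 0.8 [ 0.2  0.4 -3.9] 0.2956263660026831
t 19.98 P [603.6 -19.  176.2] yaw 2.3 tilt -1.0 | shift [ 0.0493 -0.0002 -0.0019] twist -0.5 q7 0.2851281726088839
[-0.32287546  0.01804336  0.07379602]
```

Emit:
arm_command([
  {"tx":-0.008,"ty":0,"tz":0.0015,"twist":0},
  {"tx":-0.016,"ty":0,"tz":0.003,"twist":0},
  {"tx":-0.024,"ty":0,"tz":0.004,"twist":0},
  {"tx":-0.034,"ty":-0.004,"tz":0,"twist":0},
  {"tx":-0.046,"ty":-0.012,"tz":-0.01,"twist":1.5},
  {"tx":-0.06,"ty":-0.022,"tz":-0.018,"twist":3},
  {"tx":-0.076,"ty":-0.034,"tz":-0.02,"twist":4.5},
  {"tx":-0.094,"ty":-0.044,"tz":-0.02,"twist":6},
])

```text
time: 20.65
position: [562.5, -114.2, 198.2]
eef_rot: [0.001, 0.73, 0.683, 0.001]
wrist_force: [0.1, -0.4, -3.9]
finger_gap: 0.302
gripper_force: 59.4
```

```bash
python3 st2.py; python3 -c "
from h import *
go([548.7,-201.6,120],-4.1);print(bot.get_obs()['ft_torque'])"
```

```text
20.65 [ 562.5 -114.2  198.2] top face 2204 [[-48.7, -191.2, 265.9], [-40.8, -176.1, 269.6], [-32.3, -166.9, 271.5]] slope deg 1.2 [ 0.1 -0.4 -3.9] 0.30159579810148013
t 20.7 P [ 560.6 -118.9  198.3] yaw -4.2 tilt -1.0 | shift [-0.0832 -0.0058  0.0785] twist -0.1 q7 0.3627574957623261
[-0.88134042  0.1478652  -0.0097776 ]
```

Emit:
arm_command([
  {"tx":-0.015,"ty":-0.002,"tz":0,"twist":0},
  {"tx":-0.035,"ty":-0.004,"tz":0.005,"twist":0},
  {"tx":-0.058,"ty":-0.006,"tz":0.02,"twist":0},
  {"tx":-0.075,"ty":-0.006,"tz":0.045,"twist":0},
  {"tx":-0.083,"ty":-0.006,"tz":0.075,"twist":0},
  {"tx":-0.083,"ty":-0.006,"tz":0.105,"twist":0},
  {"tx":-0.083,"ty":-0.006,"tz":0.125,"twist":0},
  {"tx":-0.083,"ty":-0.006,"tz":0.138,"twist":0},
])

```text
time: 21.37
position: [550.9, -196.0, 57.3]
eef_rot: [-0.001, 0.73, 0.683, -0.001]
wrist_force: [0.0, 0.9, -3.5]
finger_gap: 0.294
gripper_force: 59.5
```

Emit:
arm_command([
  {"tx":0,"ty":0,"tz":0.003,"twist":0},
  {"tx":0,"ty":0,"tz":0.006,"twist":0},
  {"tx":0,"ty":0,"tz":0.009,"twist":0},
  {"tx":0,"ty":0,"tz":0.012,"twist":0},
  {"tx":0,"ty":0,"tz":0.015,"twist":0},
  {"tx":0,"ty":0,"tz":0.018,"twist":0},
])

```text
time: 21.87
position: [552.5, -195.2, 40.7]
eef_rot: [0.0, 0.729, 0.684, 0.0]
wrist_force: [-0.2, 0.5, -2.9]
finger_gap: 0.295
gripper_force: 59.7
```

```bash
python3 - <<'E'
from h import *
go([548.7,-201.6,32],-4.1)
f=bot.grab_frame('scene'); g=bot.grab_frame('wrist')
a=cv2.resize(f['image'][200:350,220:420,::-1],(400,300),interpolation=cv2.INTER_CUBIC); b=cv2.resize(g['image'][:,:,::-1],(400,300))
cv2.imwrite('pics/t1.png',np.hstack([a,b]))
E
```

```text
t 21.87 P [ 552.5 -195.2   40.7] yaw -3.7 tilt -1.0 | shift [-0.0067 -0.0034  0.0087] twist 0.4 q7 0.5617972203544715
```

View pics/t1.png

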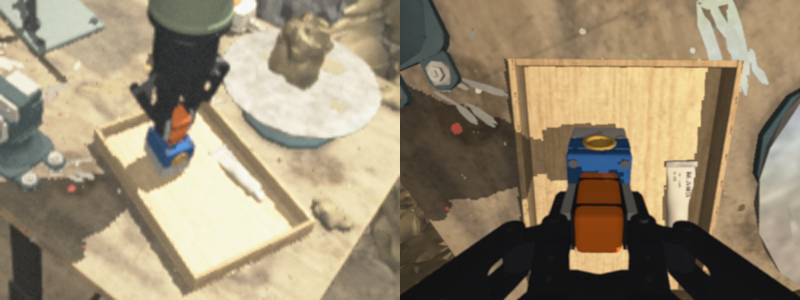

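The carriage (170,150 in the left view) hangs just above the tray floor, well clear of the tube at (240,175). I lower it gently until it touches.

Emit:
arm_command([
  {"tx":0,"ty":0,"tz":0.0015,"twist":0},
  {"tx":0,"ty":0,"tz":0.003,"twist":0},
  {"tx":0,"ty":0,"tz":0.0045,"twist":0},
  {"tx":0,"ty":0,"tz":0.006,"twist":0},
  {"tx":0,"ty":0,"tz":0.006,"twist":0},
])

```text
time: 22.38
position: [552.4, -195.1, 34.6]
eef_rot: [0.0, 0.729, 0.684, 0.0]
wrist_force: [-0.8, 1.5, 1.2]
finger_gap: 0.3
gripper_force: 60.4
```

Contact begins, since the wrist no longer carries the carriage's weight. I press slightly further to flatten the tilt.

Emit:
arm_command([
  {"tx":0,"ty":0,"tz":0.001,"twist":0},
  {"tx":0,"ty":0,"tz":0.002,"twist":0},
  {"tx":0,"ty":0,"tz":0.003,"twist":0},
  {"tx":0,"ty":0,"tz":0.003,"twist":0},
])

```text
time: 22.72
position: [553.0, -195.0, 34.1]
eef_rot: [0.001, 0.729, 0.684, 0.001]
wrist_force: [-10.7, 8.2, 50.0]
finger_gap: 0.298
gripper_force: 66.5
```

```bash
python3 - <<'E'
from h import *
go([548.7,-201.6,32],-4.1); print(bot.get_obs()['wrist_force'])
f=bot.grab_frame('wrist'); o,P,R=pose(); W=wristworld(f,P,R)
h=cv2.cvtColor(f['image'][:,:,::-1].copy(),cv2.COLOR_BGR2HSV).astype(int);H,S=h[...,0],h[...,1]
m=(H>3)&(H<25)&(S>170)&(W[...,2]>85)&(abs(W[...,0]-552)<9)&(abs(W[...,1]+195)<9)
Q=W[m]; k=np.linalg.lstsq(np.c_[Q[:,:2],np.ones(len(Q))],Q[:,2],rcond=None)[0]; print(len(Q),np.median(Q,0).round(1),'slopes deg',np.degrees(np.arctan(k[:2])).round(1))
E
```

```text
t 22.72 P [ 553.  -195.    34.1] yaw -3.7 tilt -1.0 | shift [-0.0069 -0.0039  0.002 ] twist 0.4 q7 0.5655316128801492
[-10.69224923   8.23379706  50.0302433 ]
2117 [ 552.5 -191.4  105.9] slopes deg [ -4.5 -12.6]
```

Emit:
arm_command([
  {"tx":0,"ty":0,"tz":-0.0015,"twist":0},
  {"tx":0,"ty":0,"tz":-0.003,"twist":0},
  {"tx":0,"ty":0,"tz":-0.003,"twist":0},
])

```text
time: 23.02
position: [552.4, -195.1, 34.6]
eef_rot: [0.0, 0.729, 0.684, 0.0]
wrist_force: [-0.1, -0.1, -3.2]
finger_gap: 0.303
gripper_force: 59.5
```

Emit:
arm_command([
  {"tx":0,"ty":0,"tz":0,"twist":0},
  {"tx":0,"ty":0,"tz":0,"twist":0},
  {"tx":0,"ty":0,"tz":0,"twist":0},
  {"tx":0,"ty":0,"tz":0,"twist":0},
], grip=130)

```text
time: 23.35
position: [552.3, -195.1, 34.3]
eef_rot: [0.0, 0.729, 0.684, -0.0]
wrist_force: [-0.3, -0.3, 0.0]
finger_gap: 0.489
gripper_force: 0.0
```

Emit:
arm_command([
  {"tx":0,"ty":0,"tz":-0.02,"twist":0},
  {"tx":0,"ty":0,"tz":-0.05,"twist":0},
  {"tx":0,"ty":0,"tz":-0.085,"twist":0},
  {"tx":0,"ty":0,"tz":-0.12,"twist":0},
  {"tx":0,"ty":0,"tz":-0.15,"twist":0},
  {"tx":0,"ty":0,"tz":-0.16,"twist":0},
  {"tx":0,"ty":0,"tz":-0.16,"twist":0},
])

```text
time: 23.93
position: [553.2, -195.5, 197.0]
eef_rot: [0.002, 0.729, 0.684, 0.001]
wrist_force: [-0.5, -0.5, 0.3]
finger_gap: 0.489
gripper_force: 0.0
```

```bash
python3 - <<'E'
from h import *
f=bot.grab_frame('wrist'); o,P,R=pose(); W=wristworld(f,P,R); print(o['time'],P,o['wrist_force'])
h=cv2.cvtColor(f['image'][:,:,::-1].copy(),cv2.COLOR_BGR2HSV).astype(int);H,S=h[...,0],h[...,1]
m=(H>3)&(H<25)&(S>170)&(W[...,2]>60)&(abs(W[...,0]-552)<40)&(abs(W[...,1]+195)<60)
Q=W[m]; t=Q[Q[:,2]>np.percentile(Q[:,2],95)-5]; k=np.linalg.lstsq(np.c_[t[:,:2],np.ones(len(t))],t[:,2],rcond=None)[0]
print(len(t),np.percentile(t,[2,50,98],axis=0).round(1).tolist(),'slopes',np.degrees(np.arctan(k[:2])).round(1))
g=bot.grab_frame('scene'); a=cv2.resize(g['image'][110:335,170:420,::-1],(400,360),interpolation=cv2.INTER_CUBIC); b=cv2.resize(f['image'][:,:,::-1],(400,360))
cv2.imwrite('pics/end.png',np.hstack([a,b]))
E
```

```text
23.9833 [ 552.6406391 -195.1044934  195.1127609] [ 0.24058598  0.2895779  -1.40467402]
711 [[540.2, -196.8, 98.8], [551.9, -184.8, 101.7], [563.5, -173.6, 103.2]] slopes [ 0.6 -2.2]
```

View pics/end.png

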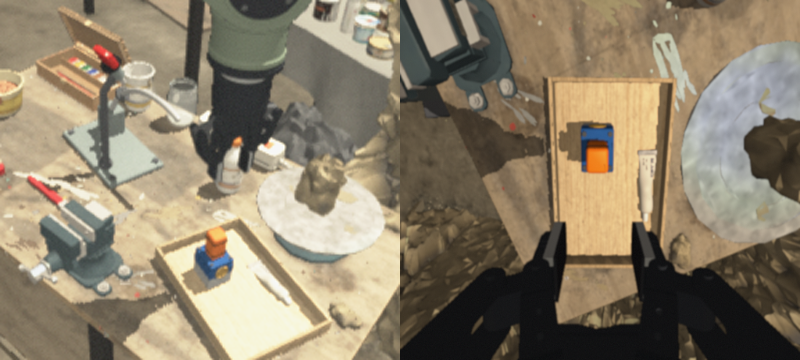

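The carriage stands upright in the tray at (213,260), the tube lies untouched at (270,280), and the gripper is clear. I hand it in.

```bash
python3 -c "
from station import bot
print(bot.finish_job())"
```

```text
the job is handed in; nothing more can be done
None
```

The job is handed in at about 24 s: the lock is loosened to its stop, and the carriage came off the rod's free end and stands upright and released on the tray floor. The tube and the bystanders look unmoved in the last picture; no verdict came back.

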